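# Clamp a painting panel in the crank-fed panel vice

## Robot

A 6-joint arm with a two-finger parallel gripper is mounted at the origin on the work surface. World frame = base frame: x ahead of the robot, y to its left, z up, the work surface at z = 0. Lengths are in mm, angles in rad, forces in N, time in s.
With the tool pointing down it reaches from about 275 to 825 mm from the base axis. Payload 4.9 kg.
Tool frame: the origin (TCP) lies between the finger pads; the fingertips stand 25 mm ahead of it and the grasp point (between the pads) lies 6 mm ahead of it; z points along the fingers, y is the line along which they close (so a half turn about z gives the same grasp; the last joint's range is limited). The gripper opens to 85 mm and grips with 20 to 120 N. Pads are 22 mm wide; open, the fingers measure 114 mm over their backs; the gripper's body (76 mm by 85 mm) begins 54 mm behind the grasp point. The pads swing forward as they close: fully open they stand 13 mm farther back than shut.
Start: joints at [-1.308, 0.326, -0.193, 1.052, 0, 1.437], TCP at [212.571, -507.279, 256.281] pointing down, gripper open.
Joint ranges: [-2.65, 2.65], [-0.97, 1.79], [-1.3, 1.35], [-1.93, 2.1], [-1.47, 1.37], [-3.14, 3.14]. Speed limits (rad/s): [2.57, 2.57, 3.14, 3.14, 3.14, 3.14].

## Interface

Orientations are given as a 3x3 rotation matrix whose columns are the frame's x, y, z axes.
In Python, from plant import status, optics, arm, spotter gives the robot as it stands.
- The arm moves only by the tool jog_arm, never from a script. Its argument "series" is a list of rows, each an object with "rot": the turn, a rotation vector about the tool's x, y, z in degrees, a list of three; "delta_pos": the shift along the tool's x, y, z in mm, a list of three; "claw": the opening, from -1 (shut) to 1 (fully open). A call has 1 to 5 rows; each row shifts and turns the commanded pose from where the row before left it, along the tool's axes as they then stand; what a row does not reach is not made up. A row lasts 1/8 s, in which the tool goes at most 62.5 mm and 10.7 degrees, less where a joint would pass 70% of its speed; a pose out of reach is approached as far as the arm can. A call is refused whole if a number of a shift passes 62.5 or a number of a turn 10.7, either way. A call with a gripper value outside its range is refused whole. The fingers move at their own pace and stop on an object; "force" is the grip in N (left out, the last holds). Time passes only in rows, so rows that do not move let the fingers close. It gives the time, the measured TCP pose, the force, the opening and the grip force at its end, in the units of the state.
- status.read_state(): the state, without advancing time (a new reading comes with each control period).
- optics.capture(name): name is "side" or "top"; returns a dict with "image" (420x560x3 uint8, blue, green, red), "depth" (420x560 float32, mm along the optical axis (not along the pixel's ray), 0 where there is no reading), "K" (3x3 intrinsics, pixels), "k1" (the pictures are not rectified: a ray, as slopes to the right and down, at radius r is drawn at 1 + k1 r^2 times it, then the intrinsics apply), "rvec" (rotation vector, rad) and "tvec" (3), from world to camera coordinates, as OpenCV has them. Camera axes: x right, y down, z forward; pixel columns grow to the right and rows downward; lengths in mm; the calibration is good to about 2 mm. A picture is of the moment at which its call begins.
- arm.hand_in(): hands the job in; it is judged then, once.
Trained networks look in a picture, given as the dict that the camera call returned (one of the last four; its "shot" number tells which), for a name from the list of things; names that differ only in an ending like _2 or _b are one class to them, and where a whole thing is asked for, a point or a joint stands for the part that bears it (a point fixed in the world has none). Each returns a list of dicts, best first, with "p" (0 to 1); they miss things now and then, are a little off and sometimes report something else, mostly with a low value. They report only what shows in the picture. A call takes as long as a camera call. They do not tell look-alikes from the thing itself.
- spotter.cut_out(picture, thing): "mask" (420x560 bool, what is visible of it) and "xy" ([column, row] in pixels, amid what is visible of it).
- spotter.mark_of(picture, thing): "xy" ([column, row] in pixels: a listed point, or the origin of a listed thing).
The state is a dict: "time_s": time; "joints": joint angles; "dq": joint speeds; "joint_torque": joint torques, N m; "eef_pos": TCP position; "ee_rot": TCP orientation; "ft_force": force on the tool from outside, world axes, zero at the start; "wrist_torque": the same for the moment, N m; "grip_width": finger opening in mm; "grasp_force": force on a finger pad.
Only numpy, scipy, OpenCV 4.12 (cv2) and the standard library are available. Lean on these libraries where they do the work, as an engineer would, in place of code of your own. Each camera call takes 0.05 s, during which the arm holds its last target. There are 200 camera calls.

## Task

Slide the white-faced painting panel along the bed of the panel vice until one edge lies flat against the metal end stop at the far side. Then wind the crank on the moving carriage clockwise (seen from above) until its jaw holds the panel snug and square between jaw and wooden fence, the panel still against the end stop; do not crush it. Leave the other things on the bench where they are.

Things in the scene. Friction and masses are not known exactly. Their poses are not given: they have to be found in the camera images.
- jig: the panel vice's wooden base board, fixed to the bench, 260 mm (x) by 360 mm (y), 18 mm thick. Origin on the bench under the board; x away from the robot and y to the left at zero yaw. The board spans x -160..+100, y -195..+165 mm of this frame; its top (the bed) is 18 mm above the origin. Its near (-x) side is open
- fence (a point): middle of the foot of the wooden fence's face, on the bed, at (-30, -165, 18) mm of jig; the face looks to +y, runs along the whole right end of the board (260 mm) and stands 30 mm above the bed. Axes as jig
- stop (a point): a point at the foot of the metal end stop's face, on the bed, at (70, -120, 18) mm of jig; the face looks to -x (the near side), runs from y = -165 to -40 mm of jig and stands 30 mm above the bed. Axes as jig
- seat (a point): the point on the bed, at (20, -120, 18) mm of jig, where the middle of the panel's underside lies when it is against both end stop and fence. Axes as jig
- panel: a loose painting panel, wood with a white face, 100 mm (its x) by 90 mm (its y), 30 mm thick, about 0.25 kg, lying on the bed near the fence, 70 to 110 mm short of the end stop and turned by up to 0.25 rad from the vice's axes. Origin: centre of its underside; z up
- carriage: the moving carriage, sliding along y of jig, to the fence (-y) as the crank is wound. Origin: on the bed, middle of the jaw face, which looks to -y; x = 0, y = +20 to -15 mm of jig at the start, y = -75 mm when the jaw meets the seated panel. Jaw 100 mm wide, 37 mm high; body 111 mm long behind the jaw face. A direct push hardly moves it (30 N): the crank drives it
- crank (a joint): angle of the crank wheel, rad, growing clockwise seen from above; the carriage moves 8 mm to the fence per rad (0: jaw face at y = +20 mm of jig; about 11.9: jaw on the seated panel). Stays where left. Turning takes about 0.24 N m (5 to 6 N at the handle), more once the jaw presses on the panel: 14 N at the handle clamps it well, 50 N crushes it
- crank_axis (a point): point on the crank's vertical axis at half height of its handle, 108 mm above the bench; travels with the carriage, 60 mm behind the jaw face. The wheel is a black disc 110 mm across, its top 76 mm above the bench, with a hub 26 mm across and 5 mm higher
- crank_handle (a point): middle of the upright steel crank handle, 108 mm above the bench: a round pin 18 mm across, standing from the disc (76 mm) to 130 mm above the bench, 45 mm off the crank's axis; goes round with the wheel
- tape: a roll of paper tape lying flat on the near left of the base board, 84 mm across, 22 mm high; not to be disturbed. Origin: centre of its underside
- jar: a closed glass jar 68 mm across, 85 mm high, standing beyond the left end of the vice; not to be disturbed. Origin: centre of its underside
- tin: a paint tin 74 mm across, 95 mm high, standing behind the vice; not to be disturbed. Origin: centre of its underside
- cup: an open white cup 76 mm across, 90 mm high, standing behind the vice; not to be disturbed. Origin: centre of its underside
- glue: a white glue bottle 52 mm across, 140 mm high, standing to the right of the vice; not to be disturbed. Origin: centre of its underside
- brush: a brush 190 mm long lying on the bench in front of the vice; not to be disturbed. Origin: centre of its underside
- stapler: a black stapler 130 x 36 x 49 mm lying to the right of the vice; not to be disturbed. Origin: centre of its underside
- pyramid: a four-sided cardboard pyramid, about 90 mm across the corners and 75 mm high, beyond the left end of the vice; not to be disturbed. Origin: centre of its underside
Mind the look-alikes: they are no part of the job. What is shaped like the panel but turquoise is not meant.

How it is judged (in metres and radians):
On the way:
1. the panel lies flat against the end stop, before the jaw has closed (x of panel in the frame of jig between 0.015 and 0.025 m and z of panel in the frame of jig between 0.014 and 0.022 m and angle between the x axis of panel and the x axis of jig, either way round below 0.06 rad and y of carriage in the frame of jig above -0.07 m), for 0.2 s.
At the end, for the whole second after the job is handed in: The panel lies flat on the bed, against the end stop within 5 mm, square to the vice within 0.06 rad and against the fence within 3 mm, and the jaw presses on it (more than 1 N, jaw face within 2 mm of y = -75 mm); panel at rest (x of panel in the frame of jig between 0.015 and 0.025 m and z of panel in the frame of jig between 0.014 and 0.022 m and angle between the x axis of panel and the x axis of jig, either way round below 0.06 rad and y of panel in the frame of jig between -0.124 and -0.117 m and y of carriage in the frame of jig below -0.073 m and contact force between carriage and panel above 1 N and linear speed of panel below 0.01 m/s); the robot touches nothing.
It fails at once if the panel was crushed: the jaw pressed on it with more than 250 N (contact force between carriage and panel above 250 N).
It fails at once if one of the other things was moved more than 40 mm (distance of any of tape, jar, tin, cup, glue, brush, stapler, pyramid from where it was at the start of the episode above 0.04 m).
It also fails if it takes over 72 s, if anything falls off the work surface, if the arm or the gripper's body presses on something with over 40 N, if the wrist force passes 120 N, or if a joint passes its speed limit or range.

## Working session

There is one attempt and no reset: what is moved stays moved. The work goes in short steps, Python scripts to look and compute and a tool call to move; the robot and the scene stay as the last step left them, time stands still between calls to the robot, and variables do not carry over. Pictures are saved under pics/ and viewed, at most 10 in all, crops included, and the job is handed in when it is done.

Besides the shell and the picture viewer there is one more tool, called after ">>>" as name(argument=value, ...) on one line, values as JSON. jog_arm: Moves the arm, as the interface text tells. Its arguments: {"type":"object","properties":{"series":{"type":"array","items":{"type":"object","properties":{"rot":{"type":"array","items":{"type":"number"}},"delta_pos":{"type":"array","items":{"type":"number"}},"claw":{"type":"number"}}}},"force":{"type":"number"}},"required":["series"]}

```bash
ls; mkdir -p pics
cat > h.py <<'E'
import numpy as np, cv2, sys
from plant import status, optics, arm, spotter
def cam(n):
    return optics.capture(n)
def rays(p,uv):
    uv=np.atleast_2d(np.asarray(uv,float)); K=p["K"]
    D=np.array([float(p["k1"]),0,0,0])
    n=cv2.undistortPoints(uv.reshape(-1,1,2),K,D).reshape(-1,2)
    R=cv2.Rodrigues(np.array(p["rvec"],float))[0]; t=np.array(p["tvec"],float).ravel()
    return np.c_[n,np.ones(len(n))],R,t
def at_z(p,uv,z):
    d,R,t=rays(p,uv); c=-R.T@t; w=d@R
    return c+w*((z-c[2])/w[:,2])[:,None]
def at_d(p,uv):
    d,R,t=rays(p,uv); uv=np.atleast_2d(uv).astype(int)
    D=p["depth"][uv[:,1],uv[:,0]]
    return (d*D[:,None]-t)@R
def proj(p,X):
    return cv2.projectPoints(np.atleast_2d(np.asarray(X,float)),np.array(p["rvec"],float),np.array(p["tvec"],float),p["K"],np.array([float(p["k1"]),0,0,0]))[0].reshape(-1,2)
E
python3 - <<'E'
from h import *
np.set_printoptions(precision=1,suppress=True)
for n in ("top","side"):
    p=cam(n); cv2.imwrite(f"pics/{n}0.png",p["image"])
    for th in "jig panel carriage crank_axis crank_handle fence stop seat tape glue brush stapler".split():
        for o in spotter.mark_of(p,th)[:3]:
            z={'jig':0,'crank_axis':108,'crank_handle':108,'fence':18,'stop':18,'seat':18,'panel':18,'carriage':18}.get(th,0)
            print(n,th,round(o["p"],2),np.array(o["xy"]),at_z(p,[o["xy"]],z)[0])
E
```

```text
pics
top jig 0.75 [284.9 200.9] [621.6   6.8   0. ]
top panel 0.94 [320.9 218.6] [569.  -87.7  18. ]
top panel 0.7 [147.4 236.6] [532.5 377.1  18. ]
top panel 0.63 [423.3 300.8] [ 348.1 -345.3   18. ]
top carriage 0.92 [281.6 202.2] [615.8  15.7  18. ]
top crank_axis 0.76 [253.8 194.3] [624.9  82.7 108. ]
top crank_handle 0.84 [248.9 216.1] [571.2  95.7 108. ]
top fence 0.61 [346.  207.1] [ 598.  -155.6   18. ]
top stop 0.93 [329.7 175.2] [ 685.7 -115.6   18. ]
top seat 0.92 [327.4 194.2] [ 634.1 -107.5   18. ]
top tape 0.56 [265.4 244.8] [503.8  62.3   0. ]
top glue 0.61 [377.7 178.4] [ 676.8 -247.9    0. ]
top brush 0.62 [264.3 281. ] [407.7  67.1   0. ]
top stapler 0.59 [393.2 238. ] [ 513.4 -280.9    0. ]
side jig 0.82 [259.  227.9] [610.9   6.2   0. ]
side jig 0.37 [272.1 193.9] [ 706.1 -138.8    0. ]
side panel 0.91 [160.6 316.8] [510.1 390.2  18. ]
side panel 0.71 [298.1 213.2] [ 567.5 -100.6   18. ]
side panel 0.65 [359.2 201.4] [ 485.7 -269.7   18. ]
side carriage 0.88 [251.5 223.2] [622.3  22.7  18. ]
side crank_axis 0.74 [235.3 206.3] [610.5  86.9 108. ]
side crank_axis 0.39 [258.1 224.7] [515.8  99.6 108. ]
side fence 0.68 [306.  201.1] [ 592.6 -161.3   18. ]
side fence 0.55 [194.  219.3] [742.7 121.4  18. ]
side stop 0.83 [271.1 193.9] [ 688.4 -116.7   18. ]
side seat 0.93 [284.7 199.2] [ 641.5 -124.8   18. ]
side seat 0.2 [306.1 197.9] [ 603.5 -173.9   18. ]
side tape 0.93 [274.5 249.3] [517.7  41.1   0. ]
side glue 0.86 [308.1 185. ] [ 665.4 -253.8    0. ]
side glue 0.65 [303.4 279. ] [391.8  71.2   0. ]
side brush 0.58 [302.8 275.9] [400.1  64.2   0. ]
side stapler 0.8 [356.2 201.1] [ 507.9 -288.2    0. ]
```

Run:
```python
import cv2
im=cv2.imread("pics/top0.png"); c=im[130:310,110:440]
cv2.imwrite("pics/top0c.png",cv2.resize(c,(792,432),interpolation=cv2.INTER_CUBIC))
```

```text
(no output)
```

View pics/top0c.png

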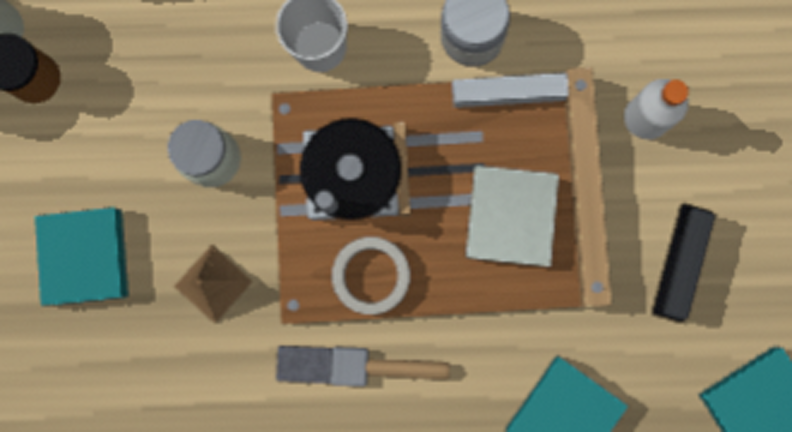

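View pics/side0.png

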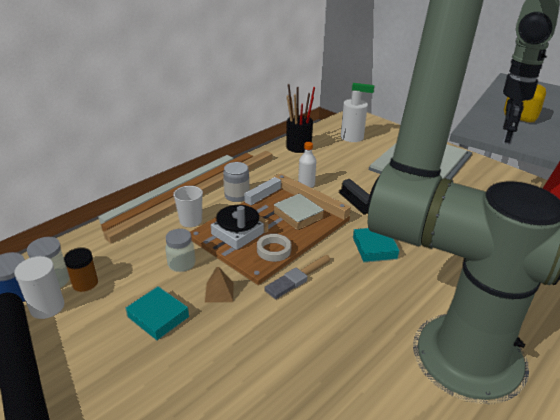

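The candidates for the panel, in full-frame top pixels, are:
- a white-faced block on the bed at about (324,220)
- turquoise blocks at (144,237), (346,307) and (425,298), all off the vice

The block at (324,220) is the one meant, because it is white and lies on the bed near the fence. I'll confirm it in an enlarged crop.

Run:
```python
import cv2
im=cv2.imread("pics/top0.png"); c=im[152:268,215:375]
cv2.imwrite("pics/top0d.png",cv2.resize(c,None,fx=5,fy=5,interpolation=cv2.INTER_CUBIC))
```

```text
(no output)
```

View pics/top0d.png

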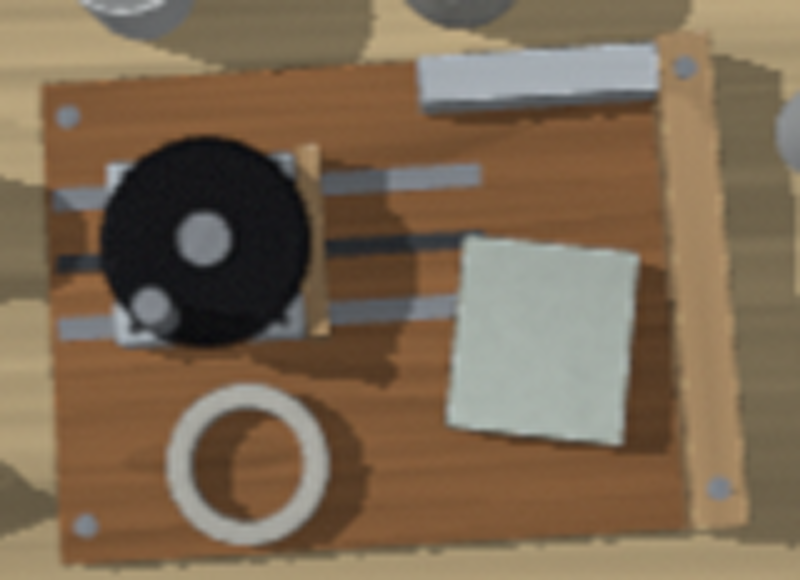

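The crop shows the white panel with corners at crop pixels (468,236), (638,254), (622,445) and (447,425). The stop is at the top, the fence at the right, the hub at (204,239) and the handle top at (152,304).

Run:
```python
from h import *
from scipy.optimize import least_squares
np.set_printoptions(precision=2,suppress=True)
p=cam("top")
f=lambda c:np.array(c,float)/5+[215,152]-.4
J=np.array([[100,165,18],[-160,165,18],[100,-195,48],[-160,-195,48],[100,-165,48],[-160,-165,48],[70,-40,48],[70,-165,48]],float)
px=f([(42,86),(62,566),(708,35),(748,522),(658,38),(692,528),(422,103),(658,92)])
def w(q,X):
    c,s=np.cos(q[2]),np.sin(q[2]); R=np.array([[c,-s,0],[s,c,0],[0,0,1]]); return X@R.T+[q[0],q[1],0]
r=least_squares(lambda q:(proj(p,w(q,J))-px).ravel(),[615,7,0.03],loss="soft_l1"); q=r.x
print("jig",q,r.fun.reshape(-1,2))
def inv(q,X): 
    c,s=np.cos(q[2]),np.sin(q[2]); return (X-[q[0],q[1],0])@np.array([[c,-s,0],[s,c,0],[0,0,1]])
P=at_z(p,f([(468,236),(638,254),(622,445),(447,425)]),48)
print("panel W",P,"J",inv(q,P),inv(q,P).mean(0),[np.linalg.norm(P[i]-P[i-1]) for i in range(4)])
a=at_z(p,f([(204,239)]),81);h=at_z(p,f([(152,304)]),130)
print("axis",a,inv(q,a),"handle",h,inv(q,h),h-a)
print("depth panel/bed/hub",at_d(p,f([(540,340),(560,160),(204,239)])))
np.save("jig.npy",q)
s=status.read_state(); print(s["ee_rot"],s["eef_pos"],s["ft_force"],s["time_s"],s["grip_width"])
```

```text
jig [617.9    5.87   0.03] [[-0.6  -0.36]
 [-0.69  0.12]
 [ 0.79 -0.77]
 [ 0.76  1.18]
 [-0.61 -0.7 ]
 [ 0.23  0.65]
 [-0.16  0.29]
 [ 0.26 -0.33]]
panel W [[ 618.74  -54.14   48.  ]
 [ 606.93 -142.     48.  ]
 [ 508.19 -129.68   48.  ]
 [ 520.72  -40.19   48.  ]] J [[  -1.08  -60.01   48.  ]
 [ -15.71 -147.44   48.  ]
 [-114.   -131.96   48.  ]
 [ -98.61  -42.91   48.  ]] [-57.35 -95.58  48.  ] [np.float64(99.01072133650473), np.float64(88.64713598997596), np.float64(99.50791835361483), np.float64(90.36807403808461)]
axis [[616.05  81.02  81.  ]] [[ 0.57 75.17 81.  ]] handle [[578.01 102.91 130.  ]] [[-36.74  98.27 130.  ]] [[-38.04  21.89  49.  ]]
depth panel/bed/hub [[ 563.71  -89.84   45.02]
 [ 662.47 -106.14   20.68]
 [ 616.02   81.     81.24]]
[[ 0.92  0.39 -0.  ]
 [ 0.39 -0.92 -0.  ]
 [-0.    0.   -1.  ]] [ 212.58 -507.3   256.29] [-0.12 -0.02 -0.1 ] 1.35 85.95756989879634
```

>>> jog_arm(series=[{"rot": [0, 0, 10.6], "claw": 0.05}, {"rot": [0, 0, 10.6]}, {"delta_pos": [33.5, -51, 0]}, {"delta_pos": [33.5, -51, 0]}, {"delta_pos": [33.5, -51, 0]}], force=20)

```text
validation failed for argument at $.se...
```

>>> jog_arm(series=[{"delta_pos": [33.5, -51, 0]}, {"delta_pos": [33.5, -51, 0]}, {"delta_pos": [33.5, -51, 0]}, {"delta_pos": [33.5, -51, 0]}, {"delta_pos": [33.5, -51, 0]}])

```text
validation failed for argument at $.se...
```

```bash
cat >> h.py <<'E'
q=None
try: q=np.load("jig.npy")
except Exception: pass
def W(X):
    c,s=np.cos(q[2]),np.sin(q[2]); return np.array([[c,-s],[s,c]])@np.array(X[:2],float)+q[:2]
def toJ(X):
    c,s=np.cos(q[2]),np.sin(q[2]); return np.array([[c,s],[-s,c]])@(np.array(X[:2],float)-q[:2])
def rep():
    s=status.read_state(); R=np.array(s["ee_rot"])
    print("t",round(s["time_s"],2),"pos",np.round(s["eef_pos"],1),"jig",toJ(s["eef_pos"]).round(1),"yaw",np.arctan2(R[1,0],R[0,0]).round(4),"jigyaw",q[2].round(4),"F",np.round(s["ft_force"],1),"w",round(s["grip_width"],1),"tilt",R[:,2].round(3)); return s,R
def to(Jxy,z):
    s,R=rep(); d=np.r_[W(Jxy),z]-s["eef_pos"]; print("tool delta",(R.T@d).round(1))
E
python3 -c "
from h import *
to((-150,-97),50)"
```

```text
t 1.35 pos [ 212.6 -507.3  256.3] jig [-421.6 -499.9] yaw 0.3968 jigyaw 0.0321 F [-0.1 -0.  -0.1] w 86.0 tilt [-0. -0. -1.]
tool delta [ 397.4 -279.5  206.3]
```

>>> jog_arm(series=[{"delta_pos": [0, 0, 0], "rot": [0, 0, 10.5], "claw": 0.05}, {"delta_pos": [0, 0, 0], "rot": [0, 0, 10.4], "claw": 0.05}, {"delta_pos": [33.5, -51, 0], "rot": [0, 0, 0], "claw": 0.05}, {"delta_pos": [33.5, -51, 0], "rot": [0, 0, 0], "claw": 0.05}, {"delta_pos": [33.5, -51, 0], "rot": [0, 0, 0], "claw": 0.05}], force=20)

```text
time_s: 1.98
eef_pos: [308.8, -349.7, 256.3]
ee_rot: [[1.0, 0.031, 0.0], [0.031, -1.0, -0.0], [0.0, 0.0, -1.0]]
ft_force: [1.8, -0.4, 0.2]
grip_width: 45.4
grasp_force: 0.0
```

>>> jog_arm(series=[{"delta_pos": [33.5, -51, 0], "rot": [0, 0, 0], "claw": 0.05}, {"delta_pos": [33.5, -51, 0], "rot": [0, 0, 0], "claw": 0.05}, {"delta_pos": [33.5, -51, 0], "rot": [0, 0, 0], "claw": 0.05}, {"delta_pos": [33.5, -51, 0], "rot": [0, 0, 0], "claw": 0.05}, {"delta_pos": [33.5, -51, 0], "rot": [0, 0, 0], "claw": 0.05}])

```text
time_s: 2.6
eef_pos: [468.3, -89.1, 256.6]
ee_rot: [[0.999, 0.032, 0.001], [0.032, -0.999, -0.001], [0.001, 0.001, -1.0]]
ft_force: [0.5, -0.6, 1.2]
grip_width: 44.9
grasp_force: 0.0
```

```bash
python3 -c "
from h import *
to((-150,-97),50)"
```

```text
t 2.6 pos [468.3 -89.1 256.6] jig [-152.5  -90.2] yaw 0.0319 jigyaw 0.0321 F [ 0.5 -0.6  1.2] w 44.9 tilt [ 0.001 -0.001 -1.   ]
tool delta [  2.3   6.7 206.6]
```

>>> jog_arm(series=[{"delta_pos": [0, 3, 55], "rot": [0, 0, 0], "claw": 0.05}, {"delta_pos": [0, 2, 55], "rot": [0, 0, 0], "claw": 0.05}, {"delta_pos": [0, 0, 55], "rot": [0, 0, 0], "claw": 0.05}, {"delta_pos": [0, 0, 35], "rot": [0, 0, 0], "claw": 0.05}, {"delta_pos": [0, 0, 8], "rot": [0, 0, 0], "claw": 0.05}])

```text
time_s: 3.22
eef_pos: [465.9, -95.3, 46.4]
ee_rot: [[0.999, 0.032, -0.004], [0.032, -0.999, 0.002], [-0.004, -0.002, -1.0]]
ft_force: [0.6, 0.0, 0.5]
grip_width: 44.5
grasp_force: 0.0
```

>>> jog_arm(series=[{"delta_pos": [10, 0, 0], "rot": [0, 0, 0], "claw": 0.05}, {"delta_pos": [10, 0, 0], "rot": [0, 0, 0], "claw": 0.05}, {"delta_pos": [8, 0, 0], "rot": [0, 0, 0], "claw": 0.05}, {"delta_pos": [8, 0, 0], "rot": [0, 0, 0], "claw": 0.05}, {"delta_pos": [8, 0, 0], "rot": [0, 0, 0], "claw": 0.05}])

```text
time_s: 3.85
eef_pos: [511.5, -94.6, 48.5]
ee_rot: [[0.999, 0.032, -0.001], [0.032, -0.999, -0.001], [-0.001, 0.001, -1.0]]
ft_force: [-4.0, -1.9, 3.2]
grip_width: 44.7
grasp_force: 1.7
```

```bash
python3 -c "
from h import *
to((-41,-97),46)"
```

```text
t 3.85 pos [511.5 -94.6  48.5] jig [-109.6  -97. ] yaw 0.0318 jigyaw 0.0321 F [-4.  -1.9  3.2] w 44.7 tilt [-0.001 -0.001 -1.   ]
tool delta [68.6 -0.1  2.4]
```

>>> jog_arm(series=[{"delta_pos": [8, 0, 0], "rot": [0, 0, 0], "claw": 0.05}, {"delta_pos": [8, 0, 0], "rot": [0, 0, 0], "claw": 0.05}, {"delta_pos": [8, 0, 0], "rot": [0, 0, 0], "claw": 0.05}, {"delta_pos": [8, 0, 0], "rot": [0, 0, 0], "claw": 0.05}, {"delta_pos": [8, 0, 0], "rot": [0, 0, 0], "claw": 0.05}])

```text
time_s: 4.47
eef_pos: [551.2, -92.6, 48.1]
ee_rot: [[0.999, 0.033, -0.002], [0.033, -0.999, 0.001], [-0.002, -0.001, -1.0]]
ft_force: [-5.6, -0.4, 4.2]
grip_width: 44.8
grasp_force: 2.7
```

>>> jog_arm(series=[{"delta_pos": [6, 0, 0], "rot": [0, 0, 0], "claw": 0.05}, {"delta_pos": [4, 0, 0], "rot": [0, 0, 0], "claw": 0.05}, {"delta_pos": [4, 0, 0], "rot": [0, 0, 0], "claw": 0.05}, {"delta_pos": [3, 0, 0], "rot": [0, 0, 0], "claw": 0.05}, {"delta_pos": [2, 0, 0], "rot": [0, 0, 0], "claw": 0.05}])

```text
time_s: 5.1
eef_pos: [570.9, -92.6, 48.2]
ee_rot: [[0.999, 0.032, 0.001], [0.032, -0.999, 0.0], [0.001, -0.0, -1.0]]
ft_force: [-2.4, 0.6, -0.3]
grip_width: 45.0
grasp_force: 1.0
```

```bash
python3 -c "
from h import *
to((-41,-97),46)
p=cam('top');print(spotter.mark_of(p,'panel')[:2]); cv2.imwrite('pics/top1.png',cv2.resize(p['image'][152:268,215:375],None,fx=5,fy=5,interpolation=cv2.INTER_CUBIC))"
```

```text
t 5.1 pos [570.9 -92.6  48.2] jig [-50.1 -97. ] yaw 0.032 jigyaw 0.0321 F [-2.4  0.6 -0.3] w 45.0 tilt [ 0.001  0.    -1.   ]
tool delta [9.1 0.  2.2]
[{'xy': [426.5, 294.8], 'p': 0.81}, {'xy': [146.4, 235.6], 'p': 0.68}]
```

View pics/top1.png

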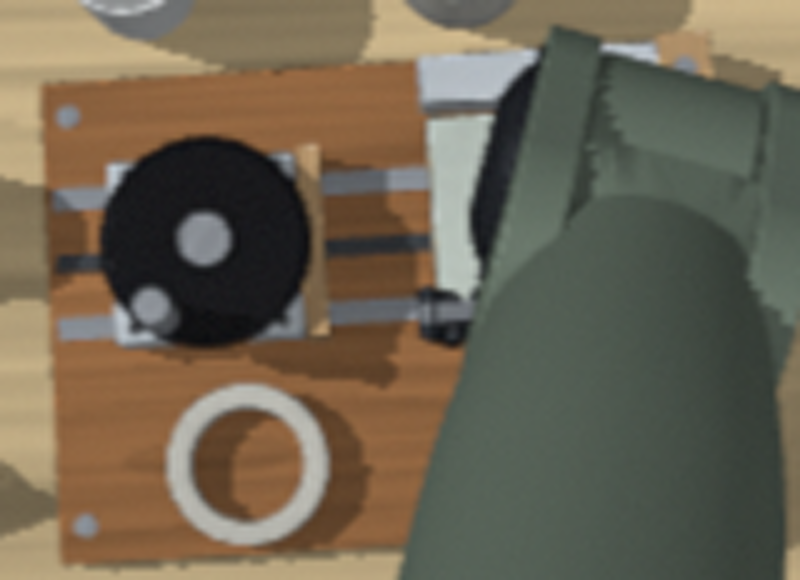

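The panel has been squared and its far edge is just short of the stop (crop row 118 against 110). I'll keep pushing gently.

>>> jog_arm(series=[{"delta_pos": [3, 0, 0], "rot": [0, 0, 0], "claw": 0.05}, {"delta_pos": [2, 0, 0], "rot": [0, 0, 0], "claw": 0.05}, {"delta_pos": [2, 0, 0], "rot": [0, 0, 0], "claw": 0.05}, {"delta_pos": [0, 0, 0], "rot": [0, 0, 0], "claw": 0.05}])

```text
time_s: 5.7
eef_pos: [577.8, -92.4, 48.3]
ee_rot: [[0.999, 0.032, 0.001], [0.032, -0.999, 0.0], [0.001, -0.0, -1.0]]
ft_force: [-1.4, -0.5, 0.0]
grip_width: 44.9
grasp_force: 0.7
```

>>> jog_arm(series=[{"delta_pos": [1, 0, 0], "rot": [0, 0, 0], "claw": 0.05}, {"delta_pos": [1, 0, 0], "rot": [0, 0, 0], "claw": 0.05}, {"delta_pos": [0, 0, 0], "rot": [0, 0, 0], "claw": 0.05}])

```text
time_s: 6.08
eef_pos: [579.2, -92.3, 48.3]
ee_rot: [[0.999, 0.032, -0.001], [0.032, -0.999, -0.0], [-0.001, 0.0, -1.0]]
ft_force: [-5.0, -0.1, 2.8]
grip_width: 44.6
grasp_force: 2.4
```

>>> jog_arm(series=[{"delta_pos": [1, 0, 0], "rot": [0, 0, 0], "claw": 0.05}, {"delta_pos": [1, 0, 0], "rot": [0, 0, 0], "claw": 0.05}, {"delta_pos": [0, 0, 0], "rot": [0, 0, 0], "claw": 0.05}])

```text
time_s: 6.45
eef_pos: [579.2, -92.3, 48.3]
ee_rot: [[0.999, 0.032, -0.004], [0.032, -0.999, -0.001], [-0.004, 0.0, -1.0]]
ft_force: [-11.3, -1.0, 8.4]
grip_width: 44.9
grasp_force: 5.1
```

>>> jog_arm(series=[{"delta_pos": [1, 0, 0], "rot": [0, 0, 0], "claw": 0.05}, {"delta_pos": [0, 0, 0], "rot": [0, 0, 0], "claw": 0.05}])

```text
time_s: 6.7
eef_pos: [579.2, -92.3, 48.1]
ee_rot: [[0.999, 0.032, -0.006], [0.032, -0.999, -0.001], [-0.006, 0.0, -1.0]]
ft_force: [-12.2, -1.9, 10.5]
grip_width: 44.9
grasp_force: 6.3
```

>>> jog_arm(series=[{"delta_pos": [-4, 0, 0], "rot": [0, 0, 0], "claw": 0.05}, {"delta_pos": [-30, 0, 0], "rot": [0, 0, 0], "claw": 0.05}, {"delta_pos": [0, 0, -60], "rot": [0, 0, 0], "claw": 0.05}, {"delta_pos": [0, 0, -60], "rot": [0, 0, 0], "claw": 0.05}, {"delta_pos": [-30, -40, 0], "rot": [0, 0, 0], "claw": 0.05}])

```text
time_s: 7.32
eef_pos: [524.8, -56.8, 174.3]
ee_rot: [[0.999, 0.029, 0.017], [0.029, -1.0, -0.003], [0.017, 0.004, -1.0]]
ft_force: [0.1, 0.8, -0.6]
grip_width: 45.2
grasp_force: 0.0
```

>>> jog_arm(series=[{"delta_pos": [-40, -48, 0], "rot": [0, 0, 0], "claw": 0.05}, {"delta_pos": [0, -62, 0], "rot": [0, 0, 0], "claw": 0.05}, {"delta_pos": [0, -50, 0], "rot": [0, 0, 0], "claw": 0.05}])

```text
time_s: 7.7
eef_pos: [473.4, 98.2, 169.1]
ee_rot: [[0.999, 0.047, 0.004], [0.047, -0.999, 0.008], [0.004, -0.008, -1.0]]
ft_force: [-0.3, -0.9, -1.0]
grip_width: 45.0
grasp_force: 0.0
```

```bash
python3 -c "
from h import *
h=np.array([578,102.9]); to(toJ(h),114)
p=cam('top'); cv2.imwrite('pics/top2.png',cv2.resize(p['image'][152:268,215:375],None,fx=5,fy=5,interpolation=cv2.INTER_CUBIC))"
```

```text
t 7.7 pos [473.4  98.2 169.1] jig [-141.5   96.9] yaw 0.0467 jigyaw 0.0321 F [-0.3 -0.9 -1. ] w 45.0 tilt [ 0.004  0.008 -1.   ]
tool delta [104.5   0.6  55.5]
```

View pics/top2.png

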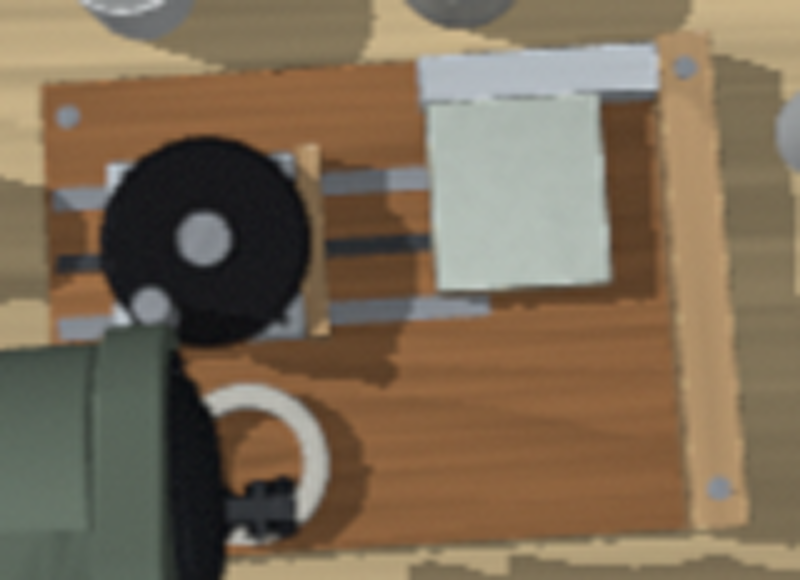

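The panel sits flush on the stop and square: its far edge is at crop row ~100 and the fence gap is ~55 crop px. The tape is untouched. Next I'll go above the crank handle.

>>> jog_arm(series=[{"delta_pos": [40, 0, 0], "rot": [0, 0, 0], "claw": 0.05}, {"delta_pos": [40, 0, 0], "rot": [0, 0, 0], "claw": 0.05}, {"delta_pos": [24, 0, 0], "rot": [0, 0, 0], "claw": 0.05}, {"delta_pos": [0, 0, 0], "rot": [0, 0, 0], "claw": 0.05}, {"delta_pos": [0, 0, 0], "rot": [0, 0, 0], "claw": 0.05}])

```text
time_s: 8.38
eef_pos: [575.9, 100.2, 168.1]
ee_rot: [[0.999, 0.043, -0.001], [0.043, -0.999, 0.007], [-0.0, -0.007, -1.0]]
ft_force: [-0.7, 0.6, -0.3]
grip_width: 44.8
grasp_force: 0.0
```

```bash
python3 -c "
from h import *
h=np.array([578,102.9]); to(toJ(h),114)"
```

```text
t 8.38 pos [575.9 100.2 168.1] jig [-38.9  95.6] yaw 0.0434 jigyaw 0.0321 F [-0.7  0.6 -0.3] w 44.8 tilt [-0.001  0.007 -1.   ]
tool delta [ 2.2 -2.2 54.1]
```

>>> jog_arm(series=[{"delta_pos": [2, -2.2, 20], "rot": [0, 0, 0.6], "claw": 0.05}, {"delta_pos": [0, 0, 20], "rot": [0, 0, 0], "claw": 0.05}, {"delta_pos": [0, 0, 14], "rot": [0, 0, 0], "claw": 0.05}, {"delta_pos": [0, 0, 0], "rot": [0, 0, 0], "claw": 0.05}])

```text
time_s: 8.88
eef_pos: [577.1, 99.0, 113.5]
ee_rot: [[0.999, 0.039, -0.003], [0.039, -0.999, 0.01], [-0.002, -0.01, -1.0]]
ft_force: [-0.9, -0.4, 0.0]
grip_width: 44.7
grasp_force: 0.0
```

>>> jog_arm(series=[{"delta_pos": [0, 0, 0], "rot": [0, 0, 0], "claw": -0.7}, {"delta_pos": [0, 0, 0], "rot": [0, 0, 0], "claw": -0.7}, {"delta_pos": [0, 0, 0], "rot": [0, 0, 0], "claw": -0.7}, {"delta_pos": [0, 0, 0], "rot": [0, 0, 0], "claw": -0.7}], force=25)

```text
time_s: 9.38
eef_pos: [577.9, 101.8, 115.4]
ee_rot: [[0.999, 0.042, -0.001], [0.042, -0.999, 0.016], [-0.0, -0.016, -1.0]]
ft_force: [-2.6, 8.4, 3.6]
grip_width: 17.5
grasp_force: 24.7
```

```bash
cat > wheel.py <<'E'
from h import *
# handle path in tool axes (x=jig x, y=-jig y), clockwise = growing phi
def pt(phi,phi0): return np.array([45*np.cos(np.radians(phi)),45*np.sin(np.radians(phi))+8*np.radians(phi-phi0)])
E
python3 -c "
from wheel import *
rep()
ph0=-148
for a in range(0,360,20): print(a,(pt(ph0+a+20,ph0)-pt(ph0+a,ph0)).round(1))
p=cam('top'); print(spotter.mark_of(p,'crank_axis')[:1],spotter.mark_of(p,'crank_handle')[:1])
"
```

```text
t 9.38 pos [577.9 101.8 115.4] jig [-36.9  97.2] yaw 0.0416 jigyaw 0.0321 F [-2.6  8.4  3.6] w 17.5 tilt [-0.001  0.016 -1.   ]
0 [10.5 -8.8]
20 [13.8 -4.5]
40 [15.5  0.6]
60 [15.3  6. ]
80 [13.3 11.1]
100 [ 9.6 15.1]
120 [ 4.8 17.7]
140 [-0.5 18.4]
160 [-5.9 17.3]
180 [-10.5  14.4]
200 [-13.8  10.1]
220 [-15.5   5. ]
240 [-15.3  -0.5]
260 [-13.3  -5.5]
280 [-9.6 -9.5]
300 [ -4.8 -12.1]
320 [  0.5 -12.8]
340 [  5.9 -11.7]
[{'xy': [254.9, 197.0], 'p': 0.82}] [{'xy': [247.1, 216.7], 'p': 0.81}]
```

>>> jog_arm(series=[{"delta_pos": [10.5, -10.8, 0], "rot": [0, 0, 0], "claw": -0.7}, {"delta_pos": [13.8, -4.5, 0], "rot": [0, 0, 0], "claw": -0.7}, {"delta_pos": [15.5, 0.6, 0], "rot": [0, 0, 0], "claw": -0.7}])

```text
time_s: 9.9
eef_pos: [613.1, 117.2, 115.4]
ee_rot: [[0.998, 0.056, -0.009], [0.056, -0.998, 0.033], [-0.008, -0.034, -0.999]]
ft_force: [-8.7, 25.7, 7.2]
grip_width: 17.4
grasp_force: 29.8
```

```bash
cat > chk.py <<'E'
from wheel import *
s,R=rep(); j=toJ(s["eef_pos"])
# solve crank turn a (deg from start) whose handle point fits the hand best; axis at start (0.3,74.9)
A=np.arange(0,700,.5); P=np.array([pt(-148+a,-148) for a in A]); X=0.3+P[:,0]; Y=75.2-P[:,1]
lo=float(sys.argv[1]); d=np.hypot(X-j[0],Y-j[1]); d[(A<lo-60)|(A>lo+60)]=999; i=d.argmin()
a=A[i]; print("turn",a,"miss",d[i].round(1),"radius vec",(j-[0.3,75.2-8*np.radians(a)]).round(1))
ph=np.radians(-148+a); t=np.array([-np.sin(ph),np.cos(ph)]); F=np.array(s["ft_force"]); f=np.array([F[:2]@R[:2,0],F[:2]@R[:2,1]]); print("tangential F",(f@t).round(1),"radial",(f@[np.cos(ph),np.sin(ph)]).round(1))
E
python3 chk.py 60
```

```text
t 9.9 pos [613.1 117.2 115.4] jig [ -1.2 111.4] yaw 0.056 jigyaw 0.0321 F [-8.7 25.7  7.2] w 17.4 tilt [-0.009  0.033 -0.999]
turn 56.0 miss 0.9 radius vec [-1.5 44. ]
tangential F -6.3 radial 26.4
```

>>> jog_arm(series=[{"delta_pos": [15.3, 3.5, 0], "rot": [0, 0, 0], "claw": -0.7}, {"delta_pos": [13.3, 11.1, 0], "rot": [0, 0, 0], "claw": -0.7}, {"delta_pos": [9.6, 15.1, 0], "rot": [0, 0, 0], "claw": -0.7}, {"delta_pos": [4.8, 17.7, 0], "rot": [0, 0, 0], "claw": -0.7}])

```text
time_s: 10.4
eef_pos: [676.7, 70.4, 117.1]
ee_rot: [[0.998, 0.056, 0.027], [0.055, -0.998, 0.029], [0.028, -0.027, -0.999]]
ft_force: [34.4, 14.4, -19.1]
grip_width: 12.7
grasp_force: 18.1
```

```bash
python3 chk.py 140
```

```text
t 10.4 pos [676.7  70.4 117.1] jig [60.9 62.6] yaw 0.0554 jigyaw 0.0321 F [ 34.4  14.4 -19.1] w 12.7 tilt [ 0.027  0.029 -0.999]
turn 141.0 miss 16.0 radius vec [60.6  7.1]
tangential F -8.1 radial 36.4
```

>>> jog_arm(series=[{"delta_pos": [0, 0, 0], "rot": [0, 0, 0], "claw": 0.1}, {"delta_pos": [0, 0, 0], "rot": [0, 0, 0], "claw": 0.1}, {"delta_pos": [0, 0, -30], "rot": [0, 0, 0], "claw": 0.1}, {"delta_pos": [0, 0, -30], "rot": [0, 0, 0], "claw": 0.1}, {"delta_pos": [0, 0, 0], "rot": [0, 0, 0], "claw": 0.1}])

```text
time_s: 11.02
eef_pos: [665.6, 62.7, 177.3]
ee_rot: [[0.999, 0.051, 0.006], [0.051, -0.999, 0.015], [0.006, -0.015, -1.0]]
ft_force: [-0.3, -0.5, 0.1]
grip_width: 47.3
grasp_force: 0.0
```

>>> jog_arm(series=[{"delta_pos": [-55, 20, 0], "rot": [0, 0, 0], "claw": 0.1}, {"delta_pos": [-55, 25, 0], "rot": [0, 0, 0], "claw": 0.1}, {"delta_pos": [-55, 25, 0], "rot": [0, 0, 0], "claw": 0.1}, {"delta_pos": [-20, 55, 0], "rot": [0, 0, 0], "claw": 0.1}, {"delta_pos": [0, 50, 0], "rot": [0, 0, 0], "claw": 0.1}])

```text
time_s: 11.65
eef_pos: [485.2, -122.4, 170.9]
ee_rot: [[0.999, 0.051, -0.002], [0.051, -0.999, 0.016], [-0.001, -0.016, -1.0]]
ft_force: [1.0, 0.8, -0.1]
grip_width: 47.1
grasp_force: 0.0
```

```bash
python3 -c "
from h import *
s,R=rep(); print(np.round(s['joints'],2))
p=cam('top'); cv2.imwrite('pics/top3.png',cv2.resize(p['image'][152:268,215:375],None,fx=5,fy=5,interpolation=cv2.INTER_CUBIC))
for n in('crank_axis','crank_handle'):
  for o in spotter.mark_of(p,n)[:1]: print(n,o['p'],(np.array(o['xy'])-[215,152])*5,toJ(at_z(p,[o['xy']],108)[0]))
"
```

```text
t 11.65 pos [ 485.2 -122.4  170.9] jig [-136.7 -123.9] yaw 0.0508 jigyaw 0.0321 F [ 1.   0.8 -0.1] w 47.1 tilt [-0.002  0.016 -1.   ]
[-0.4   0.32 -0.44  0.82  0.01  2.69]
crank_axis 0.7 [245.5 226. ] [ 0.76645255 51.55538914]
crank_handle 0.69 [203. 153.] [38.51718495 70.70941028]
```

View pics/top3.png

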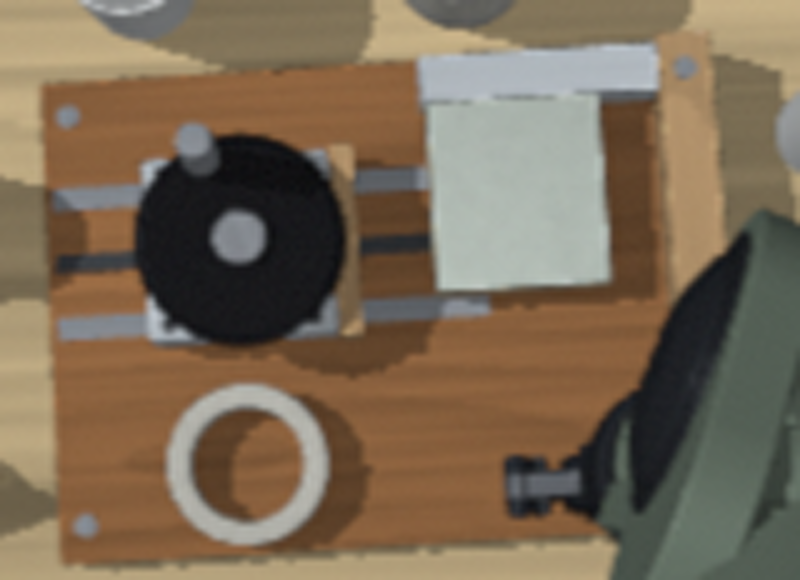

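Handle top is at crop (193,140), the hub at (239,237), and the panel is still seated. The fixed-orientation grip slipped, so I'll turn the tool with the crank and hold the pin loosely between the pads, aligned along the tangent.

>>> jog_arm(series=[{"delta_pos": [0, 0, 0], "rot": [0, 0, -10.4], "claw": -0.2}, {"delta_pos": [0, 0, 0], "rot": [0, 0, -10.4], "claw": -0.2}, {"delta_pos": [0, 0, 0], "rot": [0, 0, -10.4], "claw": -0.2}, {"delta_pos": [0, 0, 0], "rot": [0, 0, -10.4], "claw": -0.2}, {"delta_pos": [0, 0, 0], "rot": [0, 0, -10.4], "claw": -0.2}])

```text
time_s: 12.42
eef_pos: [487.1, -120.2, 170.6]
ee_rot: [[0.569, 0.823, -0.002], [0.822, -0.569, 0.016], [0.012, -0.011, -1.0]]
ft_force: [-0.6, -0.2, -0.4]
grip_width: 34.4
grasp_force: 0.0
```

>>> jog_arm(series=[{"delta_pos": [0, 0, 0], "rot": [0, 0, -10.4], "claw": -0.2}, {"delta_pos": [0, 0, 0], "rot": [0, 0, -10.4], "claw": -0.2}, {"delta_pos": [0, 0, 0], "rot": [0, 0, -10.4], "claw": -0.2}, {"delta_pos": [0, 0, 0], "rot": [0, 0, -10.4], "claw": -0.2}, {"delta_pos": [0, 0, 0], "rot": [0, 0, -10.4], "claw": -0.2}])

```text
time_s: 13.05
eef_pos: [487.1, -120.1, 170.6]
ee_rot: [[-0.298, 0.955, -0.002], [0.954, 0.298, 0.016], [0.016, 0.003, -1.0]]
ft_force: [-0.1, -0.3, -0.3]
grip_width: 34.0
grasp_force: 0.0
```

>>> jog_arm(series=[{"delta_pos": [0, 0, 0], "rot": [0, 0, -10.4], "claw": -0.2}, {"delta_pos": [0, 0, 0], "rot": [0, 0, -10.4], "claw": -0.2}, {"delta_pos": [0, 0, 0], "rot": [0, 0, -10.4], "claw": -0.2}, {"delta_pos": [0, 0, 0], "rot": [0, 0, -10.4], "claw": -0.2}, {"delta_pos": [0, 0, 0], "rot": [0, 0, -10.4], "claw": -0.2}])

```text
time_s: 13.68
eef_pos: [487.0, -120.1, 170.5]
ee_rot: [[-0.936, 0.353, -0.002], [0.353, 0.936, 0.016], [0.007, 0.014, -1.0]]
ft_force: [-0.3, -0.6, -0.7]
grip_width: 34.1
grasp_force: 0.0
```

>>> jog_arm(series=[{"delta_pos": [0, 0, 0], "rot": [0, 0, -10.4], "claw": -0.2}, {"delta_pos": [0, 0, 0], "rot": [0, 0, -10.4], "claw": -0.2}, {"delta_pos": [0, 0, 0], "rot": [0, 0, -10.4], "claw": -0.2}, {"delta_pos": [0, 0, 0], "rot": [0, 0, -10.4], "claw": -0.2}, {"delta_pos": [0, 0, 0], "rot": [0, 0, 0], "claw": -0.2}])

```text
time_s: 14.3
eef_pos: [487.1, -120.4, 170.6]
ee_rot: [[-0.937, -0.35, -0.002], [-0.35, 0.937, 0.016], [-0.004, 0.016, -1.0]]
ft_force: [0.3, 0.2, -0.1]
grip_width: 34.1
grasp_force: 0.0
```

```bash
cat >> wheel.py <<'E'
# goal for the hand: crank turn phi(deg, cw from jig x), axis at jig (ax,ay), tool x cw angle psi(deg); print delta and turn in tool axes
def goal(phi,ax,ay,psi,z,r=45,ahead=0):
    s,R=rep(); print("joints",np.round(s["joints"],2))
    a=np.radians(phi); P=np.r_[W((ax+r*np.cos(a),ay-r*np.sin(a))),z]
    y=q[2]-np.radians(psi); c,n=np.cos(y),np.sin(y); Rt=np.array([[c,n,0],[n,-c,0],[0,0,-1]])
    print("delta",(R.T@(P-s["eef_pos"])).round(1),"rot deg",np.degrees(cv2.Rodrigues(R.T@Rt)[0].ravel()).round(1))
E
python3 -c "
from wheel import *
p=cam('top')
f=lambda c:np.array(c,float)/5+[215,152]-.4
h=toJ(at_z(p,f([(193,140)]),130)[0]); a=toJ(at_z(p,f([(239,237)]),81)[0]); d=h-a
phi=np.degrees(np.arctan2(-d[1],d[0])); print(h,a,d,np.hypot(*d),'phi',phi)
goal(phi,0,a[1],-180+phi,172)
"
```

```text
[42.07334255 74.67499434] [ 0.54290902 57.41282683] [41.53043353 17.26216751] 44.97509684427348 phi -22.570263661543624
t 14.35 pos [ 487.2 -120.6  170.7] jig [-134.7 -122.2] yaw -2.7855 jigyaw 0.0321 F [-0.6  0.9  0.2] w 33.8 tilt [-0.002  0.016 -1.   ]
joints [-0.4   0.32 -0.44  0.82  0.01 -0.75]
delta [-229.8  130.5    1.7] rot deg [ 0.9  0.3 -4. ]
```

>>> jog_arm(series=[{"delta_pos": [-46, 26, 0], "rot": [0, 0, 0], "claw": -0.2}, {"delta_pos": [-46, 26, 0], "rot": [0, 0, 0], "claw": -0.2}, {"delta_pos": [-46, 26, 0], "rot": [0, 0, 0], "claw": -0.2}, {"delta_pos": [-46, 26, 0], "rot": [0, 0, 0], "claw": -0.2}, {"delta_pos": [-46, 26, 0], "rot": [0, 0, 0], "claw": -0.2}])

```text
time_s: 14.98
eef_pos: [658.0, 82.7, 173.8]
ee_rot: [[-0.937, -0.348, -0.001], [-0.348, 0.937, 0.015], [-0.004, 0.015, -1.0]]
ft_force: [-0.0, 0.1, -0.1]
grip_width: 34.3
grasp_force: 0.0
```

>>> jog_arm(series=[{"delta_pos": [0, 0, 0], "rot": [0.9, 0.3, -4.0], "claw": -0.2}, {"delta_pos": [0, 0, 0], "rot": [0, 0, 0], "claw": -0.2}, {"delta_pos": [0, 0, 0], "rot": [0, 0, 0], "claw": -0.2}])

```text
time_s: 15.35
eef_pos: [656.8, 80.6, 173.8]
ee_rot: [[-0.911, -0.413, -0.001], [-0.413, 0.911, -0.001], [0.001, -0.001, -1.0]]
ft_force: [0.6, -0.1, -0.1]
grip_width: 33.9
grasp_force: 0.0
```

```bash
python3 -c "
from wheel import *
goal(-22.6,0.3,57.5,-202.6,112)
"
```

```text
t 15.35 pos [656.8  80.6 173.8] jig [41.3 73.4] yaw -2.7162 jigyaw 0.0321 F [ 0.6 -0.1 -0.1] w 33.9 tilt [-0.001 -0.001 -1.   ]
joints [ 0.01  0.59  0.01  0.99 -0.   -0.41]
delta [-1.1  1.1 61.8] rot deg [-0.  -0.1 -0.1]
```

>>> jog_arm(series=[{"delta_pos": [-1.1, 1.1, 30], "rot": [0, 0, 0], "claw": -0.2}, {"delta_pos": [0, 0, 31], "rot": [0, 0, 0], "claw": -0.2}, {"delta_pos": [0, 0, 0], "rot": [0, 0, 0], "claw": -0.2}, {"delta_pos": [0, 0, 0], "rot": [0, 0, 0], "claw": -0.45}, {"delta_pos": [0, 0, 0], "rot": [0, 0, 0], "claw": -0.45}])

```text
time_s: 15.98
eef_pos: [659.0, 81.9, 114.8]
ee_rot: [[-0.91, -0.414, 0.003], [-0.414, 0.91, -0.001], [-0.002, -0.002, -1.0]]
ft_force: [-0.4, -0.0, 0.7]
grip_width: 23.4
grasp_force: 0.0
```

```bash
cat >> wheel.py <<'E'
# rows of 10 deg: shift in the old tool axes; hand: tool x points to the axis when inward=True
def table(phi,psi,n,step=10,r=45):
    for i in range(n):
        a=np.radians(phi+i*step); b=np.radians(psi+i*step); st=np.radians(step)
        d=r*np.array([np.cos(a+st)-np.cos(a),np.sin(a+st)-np.sin(a)])+[0,8*st]
        x=np.array([np.cos(b),np.sin(b)]); y=np.array([-np.sin(b),np.cos(b)])
        print(i,phi+i*step,np.round([d@x,d@y],1))
def chk(phi_guess,turn0_phi,ay0,lead=2.7):
    # hand -> handle angle and radius, axis from turn; iterate
    s,R=rep(); j=toJ(s["eef_pos"]); phi=phi_guess
    for _ in range(30):
        ay=ay0-8*np.radians(phi-turn0_phi); d=j-[0.3,ay]
        ang=np.degrees(np.arctan2(-d[1],d[0])); phi+=((ang-phi+180)%360-180)*.7
    psi=np.degrees(q[2]-np.arctan2(R[1,0],R[0,0])); f=R.T@np.array(s["ft_force"])
    print("hand phi",phi.round(1),"radius",np.hypot(*d).round(1),"axis y",ay.round(1),"psi",psi.round(1),"F tool",f.round(1),"J6",round(s["joints"][5],2))
E
python3 -c "
from wheel import *
chk(-22,-22.6,57.5); table(-22.6,-202.6,21)
"
```

```text
t 15.97 pos [659.   81.9 114.8] jig [43.5 74.7] yaw -2.7145 jigyaw 0.0321 F [-0.4 -0.   0.7] w 23.4 tilt [ 0.003 -0.001 -1.   ]
hand phi -21.8 radius 46.6 axis y 57.4 psi 157.4 F tool [ 0.4  0.1 -0.7] J6 -0.41
0 -22.6 [ 1.2 -9.1]
1 -12.600000000000001 [ 1.  -9.2]
2 -2.6000000000000014 [ 0.7 -9.2]
3 7.399999999999999 [ 0.5 -9.2]
4 17.4 [ 0.3 -9.1]
5 27.4 [ 0.  -9.1]
6 37.4 [-0.2 -8.9]
7 47.4 [-0.3 -8.8]
8 57.4 [-0.5 -8.6]
9 67.4 [-0.6 -8.4]
10 77.4 [-0.7 -8.1]
11 87.4 [-0.7 -7.9]
12 97.4 [-0.7 -7.6]
13 107.4 [-0.6 -7.4]
14 117.4 [-0.6 -7.2]
15 127.4 [-0.4 -7. ]
16 137.4 [-0.3 -6.8]
17 147.4 [-0.1 -6.6]
18 157.4 [ 0.1 -6.5]
19 167.4 [ 0.4 -6.5]
20 177.4 [ 0.6 -6.4]
```

>>> jog_arm(series=[{"delta_pos": [2.5, -10, 0], "rot": [0, 0, 10], "claw": -0.45}, {"delta_pos": [1, -9.2, 0], "rot": [0, 0, 10], "claw": -0.45}, {"delta_pos": [0.7, -9.2, 0], "rot": [0, 0, 10], "claw": -0.45}, {"delta_pos": [0.5, -9.2, 0], "rot": [0, 0, 10], "claw": -0.45}, {"delta_pos": [0.3, -9.1, 0], "rot": [0, 0, 10], "claw": -0.45}])

```text
time_s: 16.6
eef_pos: [658.1, 37.2, 114.7]
ee_rot: [[-0.901, 0.435, 0.003], [0.435, 0.901, 0.002], [-0.002, 0.003, -1.0]]
ft_force: [-0.2, 3.6, 0.7]
grip_width: 23.3
grasp_force: 2.2
```

```bash
python3 -c "
from wheel import *
chk(27,-22.6,57.5)
"
```

```text
t 16.6 pos [658.1  37.2 114.7] jig [41.2 30. ] yaw 2.6918 jigyaw 0.0321 F [-0.2  3.6  0.7] w 23.3 tilt [ 0.003  0.002 -1.   ]
hand phi 26.7 radius 45.8 axis y 50.6 psi -152.4 F tool [ 1.8  3.1 -0.7] J6 0.39
```

>>> jog_arm(series=[{"delta_pos": [0.4, -9.1, 0], "rot": [0, 0, 10], "claw": -0.45}, {"delta_pos": [-0.2, -8.9, 0], "rot": [0, 0, 10], "claw": -0.45}, {"delta_pos": [-0.3, -8.8, 0], "rot": [0, 0, 10], "claw": -0.45}, {"delta_pos": [-0.5, -8.6, 0], "rot": [0, 0, 10], "claw": -0.45}, {"delta_pos": [-0.6, -8.4, 0], "rot": [0, 0, 10], "claw": -0.45}])

```text
time_s: 17.23
eef_pos: [629.6, 5.3, 114.7]
ee_rot: [[-0.245, 0.969, 0.006], [0.969, 0.245, 0.0], [-0.001, 0.006, -1.0]]
ft_force: [4.8, 2.4, -2.5]
grip_width: 23.7
grasp_force: 2.4
```

```bash
python3 -c "
from wheel import *
chk(77,-22.6,57.5)
"
```

```text
t 17.23 pos [629.6   5.3 114.7] jig [11.7 -1. ] yaw 1.8186 jigyaw 0.0321 F [ 4.8  2.4 -2.5] w 23.7 tilt [ 0.006  0.    -1.   ]
hand phi 75.7 radius 46.2 axis y 43.8 psi -102.4 F tool [1.2 5.2 2.5] J6 1.21
```

>>> jog_arm(series=[{"delta_pos": [-0.2, -8.5, 0], "rot": [0, 0, 10], "claw": -0.45}, {"delta_pos": [-0.4, -8.2, 0], "rot": [0, 0, 10], "claw": -0.45}, {"delta_pos": [-0.5, -7.8, 0], "rot": [0, 0, 10], "claw": -0.45}, {"delta_pos": [-0.5, -7.4, 0], "rot": [0, 0, 10], "claw": -0.45}, {"delta_pos": [-0.6, -7.2, 0], "rot": [0, 0, 10], "claw": -0.45}])

```text
time_s: 17.85
eef_pos: [592.1, 3.2, 114.7]
ee_rot: [[0.587, 0.81, 0.006], [0.81, -0.587, -0.006], [-0.001, 0.009, -1.0]]
ft_force: [5.3, -5.7, -3.8]
grip_width: 23.5
grasp_force: 3.9
```

```bash
python3 -c "
from wheel import *
chk(127,-22.6,57.5)
"
```

```text
t 17.85 pos [592.1   3.2 114.7] jig [-25.9  -1.8] yaw 0.9436 jigyaw 0.0321 F [ 5.3 -5.7 -3.8] w 23.5 tilt [ 0.006 -0.006 -1.   ]
hand phi 124.0 radius 46.8 axis y 37.0 psi -52.2 F tool [-1.5  7.6  3.9] J6 2.08
```

>>> jog_arm(series=[{"delta_pos": [0.3, -7.5, 0], "rot": [0, 0, 10], "claw": -0.45}, {"delta_pos": [0.1, -7.1, 0], "rot": [0, 0, 10], "claw": -0.45}, {"delta_pos": [0.1, -6.8, 0], "rot": [0, 0, 10], "claw": -0.45}, {"delta_pos": [0.2, -6.6, 0], "rot": [0, 0, 10], "claw": -0.45}, {"delta_pos": [0.4, -6.5, 0], "rot": [0, 0, 10], "claw": -0.45}])

```text
time_s: 18.48
eef_pos: [570.4, 30.1, 114.3]
ee_rot: [[0.998, 0.07, -0.0], [0.07, -0.998, -0.009], [-0.001, 0.009, -1.0]]
ft_force: [-4.1, -9.1, 3.6]
grip_width: 23.4
grasp_force: 4.5
```

```bash
python3 -c "
from wheel import *
chk(174,-22.6,57.5)
"
```

```text
t 18.48 pos [570.4  30.1 114.3] jig [-46.7  25.7] yaw 0.0698 jigyaw 0.0321 F [-4.1 -9.1  3.6] w 23.4 tilt [-0.    -0.009 -1.   ]
hand phi 174.9 radius 47.2 axis y 29.9 psi -2.2 F tool [-4.7  8.8 -3.6] J6 3.0
```

>>> jog_arm(series=[{"delta_pos": [0, 2.5, 0], "rot": [0, 0, 0], "claw": -0.2}, {"delta_pos": [0, 0, 0], "rot": [0, 0, 0], "claw": -0.2}, {"delta_pos": [0, 0, -30], "rot": [0, 0, -2], "claw": -0.2}, {"delta_pos": [0, 0, -32], "rot": [0, 0, -10.4], "claw": -0.2}, {"delta_pos": [0, 0, 0], "rot": [0, 0, -10.4], "claw": -0.2}])

```text
time_s: 19.1
eef_pos: [573.5, 31.2, 178.3]
ee_rot: [[0.885, 0.465, 0.007], [0.465, -0.885, -0.001], [0.005, 0.004, -1.0]]
ft_force: [-0.2, -0.4, -1.2]
grip_width: 34.2
grasp_force: 0.0
```

>>> jog_arm(series=[{"delta_pos": [0, 0, 0], "rot": [0, 0, -10.5], "claw": -0.2}, {"delta_pos": [0, 0, 0], "rot": [0, 0, -10.5], "claw": -0.2}, {"delta_pos": [0, 0, 0], "rot": [0, 0, -10.5], "claw": -0.2}, {"delta_pos": [0, 0, 0], "rot": [0, 0, -10.5], "claw": -0.2}, {"delta_pos": [0, 0, 0], "rot": [0, 0, -10.5], "claw": -0.2}])

```text
time_s: 19.73
eef_pos: [571.5, 31.3, 175.4]
ee_rot: [[0.17, 0.986, 0.001], [0.986, -0.17, -0.001], [-0.001, 0.001, -1.0]]
ft_force: [0.4, -0.2, 0.7]
grip_width: 34.2
grasp_force: 0.0
```

>>> jog_arm(series=[{"delta_pos": [0, 0, 0], "rot": [0, 0, -10.5], "claw": -0.2}, {"delta_pos": [0, 0, 0], "rot": [0, 0, -10.5], "claw": -0.2}, {"delta_pos": [0, 0, 0], "rot": [0, 0, -10.5], "claw": -0.2}, {"delta_pos": [0, 0, 0], "rot": [0, 0, -10.5], "claw": -0.2}, {"delta_pos": [0, 0, 0], "rot": [0, 0, -10.5], "claw": -0.2}])

```text
time_s: 20.35
eef_pos: [571.5, 31.3, 175.4]
ee_rot: [[-0.679, 0.734, 0.001], [0.734, 0.679, -0.001], [-0.001, 0.0, -1.0]]
ft_force: [-0.1, 1.1, 0.9]
grip_width: 34.1
grasp_force: 0.0
```

>>> jog_arm(series=[{"delta_pos": [0, 0, 0], "rot": [0, 0, -10.5], "claw": -0.2}, {"delta_pos": [0, 0, 0], "rot": [0, 0, -10.5], "claw": -0.2}, {"delta_pos": [0, 0, 0], "rot": [0, 0, -10.5], "claw": -0.2}, {"delta_pos": [0, 0, 0], "rot": [0, 0, -10.5], "claw": -0.2}, {"delta_pos": [0, 0, 0], "rot": [0, 0, -10.5], "claw": -0.2}])

```text
time_s: 20.98
eef_pos: [571.5, 31.3, 175.4]
ee_rot: [[-0.996, -0.091, 0.001], [-0.091, 0.996, -0.001], [-0.001, -0.001, -1.0]]
ft_force: [0.2, 0.7, -0.3]
grip_width: 34.3
grasp_force: 0.0
```

>>> jog_arm(series=[{"delta_pos": [0, 0, 0], "rot": [0, 0, -10.5], "claw": -0.2}, {"delta_pos": [0, 0, 0], "rot": [0, 0, -10.5], "claw": -0.2}, {"delta_pos": [0, 0, 0], "rot": [0, 0, -10.5], "claw": -0.2}, {"delta_pos": [0, 0, 0], "rot": [0, 0, -10.5], "claw": -0.2}, {"delta_pos": [0, 0, 0], "rot": [0, 0, -10.5], "claw": -0.2}])

```text
time_s: 21.6
eef_pos: [571.5, 31.3, 175.4]
ee_rot: [[-0.534, -0.846, 0.001], [-0.846, 0.534, -0.001], [-0.0, -0.001, -1.0]]
ft_force: [-0.1, 0.3, -1.4]
grip_width: 34.1
grasp_force: 0.0
```

>>> jog_arm(series=[{"delta_pos": [0, 0, 0], "rot": [0, 0, -10.5], "claw": -0.2}, {"delta_pos": [0, 0, 0], "rot": [0, 0, -10.5], "claw": -0.2}, {"delta_pos": [0, 0, 0], "rot": [0, 0, -10.5], "claw": -0.2}, {"delta_pos": [0, 0, 0], "rot": [0, 0, -10.5], "claw": -0.2}, {"delta_pos": [0, 0, 0], "rot": [0, 0, -10.5], "claw": -0.2}])

```text
time_s: 22.22
eef_pos: [571.5, 31.3, 175.4]
ee_rot: [[0.346, -0.938, 0.001], [-0.938, -0.346, -0.001], [0.001, -0.001, -1.0]]
ft_force: [0.1, -0.7, 0.1]
grip_width: 34.3
grasp_force: 0.0
```

```bash
python3 -c "
from wheel import *
goal(171.5,0.3,30.4,-345,112)
p=cam('top')
for n in('crank_axis','crank_handle'):
  for o in spotter.mark_of(p,n)[:1]: print(n,o['p'],toJ(at_z(p,[o['xy']],108)[0]))
"
```

```text
t 22.23 pos [571.5  31.3 175.4] jig [-45.6  26.9] yaw -1.2176 jigyaw 0.0321 F [ 0.1 -0.7  0.1] w 34.3 tilt [ 0.001 -0.001 -1.   ]
joints [-0.07  0.43 -0.25  0.88 -0.   -2.  ]
delta [ 3.4 -0.3 63.4] rot deg [ -0.   -0.1 -56.6]
```

>>> jog_arm(series=[{"delta_pos": [0, 0, 0], "rot": [0, 0, -10], "claw": -0.2}, {"delta_pos": [0, 0, 0], "rot": [0, 0, -10], "claw": -0.2}, {"delta_pos": [0, 0, 0], "rot": [0, 0, -10], "claw": -0.2}, {"delta_pos": [0, 0, 0], "rot": [0, 0, -10], "claw": -0.2}, {"delta_pos": [0, 0, 0], "rot": [0, 0, -10], "claw": -0.2}])

```text
time_s: 23.0
eef_pos: [571.3, 31.2, 175.2]
ee_rot: [[0.94, -0.342, 0.001], [-0.342, -0.94, -0.001], [0.001, 0.001, -1.0]]
ft_force: [0.4, 0.3, -0.1]
grip_width: 34.1
grasp_force: 0.0
```

>>> jog_arm(series=[{"delta_pos": [0, 0, 0], "rot": [0, 0, -6.6], "claw": -0.2}, {"delta_pos": [2.2, 2.6, 0], "rot": [0, 0, 0], "claw": -0.2}, {"delta_pos": [0, 0, 0], "rot": [0, 0, 0], "claw": -0.2}])

```text
time_s: 23.38
eef_pos: [572.9, 27.8, 175.1]
ee_rot: [[0.971, -0.238, 0.001], [-0.238, -0.971, -0.001], [0.001, 0.001, -1.0]]
ft_force: [-0.6, -0.2, -0.2]
grip_width: 34.3
grasp_force: 0.0
```

```bash
python3 -c "
from wheel import *
goal(171.5,0.3,30.4,-345,112)
table(171.5,-345,34)
"
```

```text
t 23.38 pos [572.9  27.8 175.1] jig [-44.3  23.4] yaw -0.2401 jigyaw 0.0321 F [-0.6 -0.2 -0.2] w 34.3 tilt [ 0.001 -0.001 -1.   ]
joints [-0.08  0.43 -0.25  0.89 -0.   -2.98]
delta [-0.1 -0.4 63.1] rot deg [ 0.1 -0.1 -0.6]
0 171.5 [-2.1 -6.1]
1 181.5 [-1.9 -6.2]
2 191.5 [-1.7 -6.3]
3 201.5 [-1.5 -6.5]
4 211.5 [-1.3 -6.6]
5 221.5 [-1.2 -6.8]
6 231.5 [-1.1 -7.1]
7 241.5 [-1.1 -7.3]
8 251.5 [-1.1 -7.6]
9 261.5 [-1.1 -7.8]
10 271.5 [-1.2 -8. ]
11 281.5 [-1.3 -8.2]
12 291.5 [-1.5 -8.4]
13 301.5 [-1.7 -8.6]
14 311.5 [-1.9 -8.7]
15 321.5 [-2.1 -8.8]
16 331.5 [-2.4 -8.8]
17 341.5 [-2.6 -8.8]
18 351.5 [-2.9 -8.8]
19 361.5 [-3.1 -8.7]
20 371.5 [-3.3 -8.6]
21 381.5 [-3.5 -8.4]
22 391.5 [-3.6 -8.2]
23 401.5 [-3.8 -8. ]
24 411.5 [-3.8 -7.8]
25 421.5 [-3.9 -7.6]
26 431.5 [-3.9 -7.3]
27 441.5 [-3.8 -7.1]
28 451.5 [-3.8 -6.8]
29 461.5 [-3.6 -6.6]
30 471.5 [-3.5 -6.5]
31 481.5 [-3.3 -6.3]
32 491.5 [-3.1 -6.2]
33 501.5 [-2.9 -6.1]
```

>>> jog_arm(series=[{"delta_pos": [0, 0, 31], "rot": [0, 0, 0], "claw": -0.2}, {"delta_pos": [0, 0, 30], "rot": [0, 0, 0], "claw": -0.2}, {"delta_pos": [0, 0, 0], "rot": [0, 0, 0], "claw": -0.2}, {"delta_pos": [0, 0, 0], "rot": [0, 0, 0], "claw": -0.45}, {"delta_pos": [0, 0, 0], "rot": [0, 0, 0], "claw": -0.45}])

```text
time_s: 24.0
eef_pos: [573.7, 27.9, 115.5]
ee_rot: [[0.972, -0.235, 0.003], [-0.235, -0.972, -0.001], [0.003, 0.001, -1.0]]
ft_force: [0.6, -0.3, 0.1]
grip_width: 23.6
grasp_force: 0.0
```

```bash
sed -i 's/def table(phi,psi,n,step=10,r=45):/def table(phi,psi,n,step=10,r=45,ps=9):/; s/b=np.radians(psi+i\*step)/b=np.radians(psi+i*ps)/' wheel.py; python3 -c "
from wheel import *
chk(171.5,171.5,30.4)
table(171.5,-345,16)
"
```

```text
t 24.0 pos [573.7  27.9 115.5] jig [-43.5  23.4] yaw -0.2376 jigyaw 0.0321 F [ 0.6 -0.3  0.1] w 23.6 tilt [ 0.003 -0.001 -1.   ]
hand phi 170.8 radius 44.3 axis y 30.5 psi 15.5 F tool [ 0.7  0.1 -0.1] J6 -2.98
0 171.5 [-2.1 -6.1]
1 181.5 [-1.8 -6.2]
2 191.5 [-1.5 -6.3]
3 201.5 [-1.2 -6.5]
4 211.5 [-0.9 -6.7]
5 221.5 [-0.6 -6.9]
6 231.5 [-0.4 -7.2]
7 241.5 [-0.2 -7.4]
8 251.5 [-0.  -7.6]
9 261.5 [ 0.1 -7.9]
10 271.5 [ 0.2 -8.1]
11 281.5 [ 0.3 -8.3]
12 291.5 [ 0.3 -8.6]
13 301.5 [ 0.3 -8.7]
14 311.5 [ 0.3 -8.9]
15 321.5 [ 0.2 -9. ]
```

>>> jog_arm(series=[{"delta_pos": [-2.5, -8.1, 0], "rot": [0, 0, 9], "claw": -0.45}, {"delta_pos": [-1.8, -6.5, 0], "rot": [0, 0, 9], "claw": -0.45}, {"delta_pos": [-1.5, -6.3, 0], "rot": [0, 0, 9], "claw": -0.45}, {"delta_pos": [-1.2, -6.5, 0], "rot": [0, 0, 9], "claw": -0.45}, {"delta_pos": [-0.9, -6.7, 0], "rot": [0, 0, 9], "claw": -0.45}])

```text
time_s: 24.62
eef_pos: [583.1, 58.2, 115.3]
ee_rot: [[0.515, -0.857, 0.001], [-0.857, -0.515, -0.006], [0.005, 0.002, -1.0]]
ft_force: [-3.2, -4.9, 1.0]
grip_width: 23.5
grasp_force: 2.5
```

```bash
python3 -c "
from wheel import *
chk(221,171.5,30.4)
"
```

```text
t 24.62 pos [583.1  58.2 115.3] jig [-33.1  53.4] yaw -1.0293 jigyaw 0.0321 F [-3.2 -4.9  1. ] w 23.5 tilt [ 0.001 -0.006 -1.   ]
hand phi 222.0 radius 45.0 axis y 23.4 psi 60.8 F tool [ 2.6  5.2 -1. ] J6 -2.14
```

Tracking well.

>>> jog_arm(series=[{"delta_pos": [-0.6, -6.9, 0], "rot": [0, 0, 9], "claw": -0.45}, {"delta_pos": [-0.4, -7.2, 0], "rot": [0, 0, 9], "claw": -0.45}, {"delta_pos": [-0.2, -7.4, 0], "rot": [0, 0, 9], "claw": -0.45}, {"delta_pos": [0, -7.6, 0], "rot": [0, 0, 9], "claw": -0.45}, {"delta_pos": [0.1, -7.9, 0], "rot": [0, 0, 9], "claw": -0.45}])

```text
time_s: 25.25
eef_pos: [616.1, 68.4, 114.7]
ee_rot: [[-0.241, -0.971, -0.002], [-0.971, 0.241, -0.003], [0.003, 0.002, -1.0]]
ft_force: [-6.0, -1.9, 2.8]
grip_width: 23.3
grasp_force: 2.5
```

```bash
python3 -c "
from wheel import *
chk(271,171.5,30.4)
"
```

```text
t 25.25 pos [616.1  68.4 114.7] jig [ 0.2 62.5] yaw -1.8137 jigyaw 0.0321 F [-6.  -1.9  2.8] w 23.3 tilt [-0.002 -0.003 -1.   ]
hand phi 269.9 radius 45.9 axis y 16.7 psi 105.8 F tool [ 3.3  5.3 -2.8] J6 -1.34
```

>>> jog_arm(series=[{"delta_pos": [0.5, -8.2, 0], "rot": [0, 0, 9], "claw": -0.45}, {"delta_pos": [0.5, -8.4, 0], "rot": [0, 0, 9], "claw": -0.45}, {"delta_pos": [0.3, -8.6, 0], "rot": [0, 0, 9], "claw": -0.45}, {"delta_pos": [0.3, -8.7, 0], "rot": [0, 0, 9], "claw": -0.45}, {"delta_pos": [0.3, -8.9, 0], "rot": [0, 0, 9], "claw": -0.45}])

```text
time_s: 25.88
eef_pos: [651.3, 46.8, 114.8]
ee_rot: [[-0.856, -0.517, -0.001], [-0.517, 0.856, 0.002], [-0.0, 0.002, -1.0]]
ft_force: [-3.5, 4.9, 0.1]
grip_width: 23.5
grasp_force: 2.6
```

```bash
python3 -c "
from wheel import *
chk(320,171.5,30.4)
table(320,120,16,ps=10)
"
```

```text
t 25.88 pos [651.3  46.8 114.8] jig [34.7 39.8] yaw -2.5977 jigyaw 0.0321 F [-3.5  4.9  0.1] w 23.5 tilt [-0.001  0.002 -1.   ]
hand phi 318.9 radius 45.6 axis y 9.8 psi 150.7 F tool [ 0.5  6.  -0.1] J6 -0.59
0 320 [ 4.5 -7.8]
1 330 [ 4.4 -8. ]
2 340 [ 4.2 -8.2]
3 350 [ 4.  -8.3]
4 360 [ 3.8 -8.4]
5 370 [ 3.6 -8.5]
6 380 [ 3.3 -8.5]
7 390 [ 3.1 -8.5]
8 400 [ 2.8 -8.4]
9 410 [ 2.6 -8.3]
10 420 [ 2.4 -8.2]
11 430 [ 2.2 -8. ]
12 440 [ 2.1 -7.8]
13 450 [ 2.  -7.6]
14 460 [ 1.9 -7.4]
15 470 [ 1.9 -7.1]
```

```bash
python3 -c "
from wheel import *
table(319,150.7,18,ps=9)
"
```

```text
0 319 [-0.2 -9. ]
1 329 [-0.3 -9.1]
2 339 [-0.4 -9.2]
3 349 [-0.5 -9.2]
4 359 [-0.5 -9.2]
5 369 [-0.6 -9.2]
6 379 [-0.7 -9.1]
7 389 [-0.7 -9. ]
8 399 [-0.8 -8.9]
9 409 [-0.8 -8.7]
10 419 [-0.8 -8.5]
11 429 [-0.7 -8.3]
12 439 [-0.6 -8.1]
13 449 [-0.5 -7.9]
14 459 [-0.4 -7.6]
15 469 [-0.2 -7.4]
16 479 [-0.  -7.2]
17 489 [ 0.2 -6.9]
```

>>> jog_arm(series=[{"delta_pos": [0.2, -9.0, 0], "rot": [0, 0, 9], "claw": -0.45}, {"delta_pos": [-0.2, -9.1, 0], "rot": [0, 0, 9], "claw": -0.45}, {"delta_pos": [-0.4, -9.2, 0], "rot": [0, 0, 9], "claw": -0.45}, {"delta_pos": [-0.5, -9.2, 0], "rot": [0, 0, 9], "claw": -0.45}, {"delta_pos": [-0.5, -9.2, 0], "rot": [0, 0, 9], "claw": -0.45}])

```text
time_s: 26.5
eef_pos: [664.0, 3.6, 114.8]
ee_rot: [[-0.971, 0.239, 0.001], [0.239, 0.971, 0.002], [-0.001, 0.003, -1.0]]
ft_force: [-0.2, 5.4, -0.8]
grip_width: 23.6
grasp_force: 2.4
```

```bash
python3 -c "
from wheel import *
chk(368,171.5,30.4)
"
```

```text
t 26.5 pos [664.    3.6 114.8] jig [46.  -3.8] yaw 2.9002 jigyaw 0.0321 F [-0.2  5.4 -0.8] w 23.6 tilt [ 0.001  0.002 -1.   ]
hand phi 368.3 radius 46.2 axis y 2.9 psi -164.3 F tool [1.4 5.2 0.8] J6 0.13
```

>>> jog_arm(series=[{"delta_pos": [-0.2, -9.2, 0], "rot": [0, 0, 9], "claw": -0.45}, {"delta_pos": [-0.4, -9.1, 0], "rot": [0, 0, 9], "claw": -0.45}, {"delta_pos": [-0.5, -9.0, 0], "rot": [0, 0, 9], "claw": -0.45}, {"delta_pos": [-0.7, -8.9, 0], "rot": [0, 0, 9], "claw": -0.45}, {"delta_pos": [-0.8, -8.7, 0], "rot": [0, 0, 9], "claw": -0.45}])

```text
time_s: 27.12
eef_pos: [645.3, -36.5, 115.3]
ee_rot: [[-0.517, 0.856, 0.006], [0.856, 0.517, 0.0], [-0.003, 0.005, -1.0]]
ft_force: [6.2, 2.0, -4.7]
grip_width: 23.1
grasp_force: 3.1
```

```bash
python3 -c "
from wheel import *
chk(418,171.5,30.4)
p=cam('top'); cv2.imwrite('pics/top4.png',cv2.resize(p['image'][152:268,255:375],None,fx=5,fy=5,interpolation=cv2.INTER_CUBIC))
"
```

```text
t 27.12 pos [645.3 -36.5 115.3] jig [ 26.  -43.2] yaw 2.1141 jigyaw 0.0321 F [ 6.2  2.  -4.7] w 23.1 tilt [ 0.006  0.    -1.   ]
hand phi 416.8 radius 47.0 axis y -3.9 psi -119.3 F tool [-1.5  6.3  4.7] J6 0.86
```

View pics/top4.png

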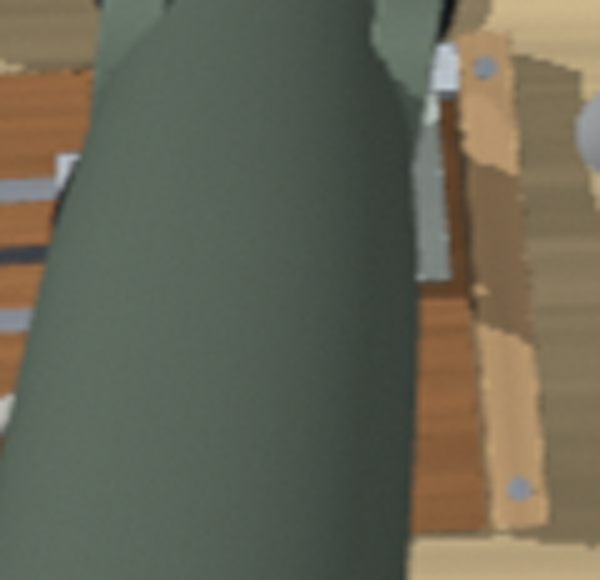

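The right strip of the panel (crop columns 415–450) is square and parallel to the fence, with a gap of ~9 mm. Its far end is still at the stop, so I'll continue.

>>> jog_arm(series=[{"delta_pos": [0.2, -8.6, 0], "rot": [0, 0, 9], "claw": -0.45}, {"delta_pos": [-0.2, -8.3, 0], "rot": [0, 0, 9], "claw": -0.45}, {"delta_pos": [-0.3, -8.0, 0], "rot": [0, 0, 9], "claw": -0.45}, {"delta_pos": [-0.3, -7.8, 0], "rot": [0, 0, 9], "claw": -0.45}, {"delta_pos": [-0.2, -7.6, 0], "rot": [0, 0, 9], "claw": -0.45}])

```text
time_s: 27.8
eef_pos: [608.9, -50.3, 116.3]
ee_rot: [[0.241, 0.971, 0.009], [0.971, -0.241, -0.007], [-0.005, 0.01, -1.0]]
ft_force: [8.2, -7.5, -5.1]
grip_width: 23.3
grasp_force: 4.9
```

```bash
python3 -c "
from wheel import *
chk(467,171.5,30.4)
table(467,-74,10,step=5,ps=5)
"
```

```text
t 27.8 pos [608.9 -50.3 116.3] jig [-10.8 -55.9] yaw 1.3276 jigyaw 0.0321 F [ 8.2 -7.5 -5.1] w 23.3 tilt [ 0.009 -0.007 -1.   ]
hand phi 463.7 radius 46.8 axis y -10.4 psi -74.2 F tool [-5.3  9.7  5.3] J6 1.61
0 467 [-0.4 -3.7]
1 472 [-0.4 -3.7]
2 477 [-0.4 -3.6]
3 482 [-0.4 -3.6]
4 487 [-0.3 -3.5]
5 492 [-0.3 -3.5]
6 497 [-0.2 -3.4]
7 502 [-0.2 -3.4]
8 507 [-0.2 -3.3]
9 512 [-0.1 -3.3]
```

>>> jog_arm(series=[{"delta_pos": [0.2, -3.7, 0], "rot": [0, 0, 5], "claw": -0.45}, {"delta_pos": [0.2, -3.7, 0], "rot": [0, 0, 5], "claw": -0.45}, {"delta_pos": [0.2, -3.6, 0], "rot": [0, 0, 5], "claw": -0.45}, {"delta_pos": [0, 0, 0], "rot": [0, 0, 0], "claw": -0.45}])

```text
time_s: 28.3
eef_pos: [598.2, -46.9, 116.7]
ee_rot: [[0.48, 0.877, 0.008], [0.877, -0.48, -0.009], [-0.004, 0.011, -1.0]]
ft_force: [5.7, -7.5, -0.7]
grip_width: 23.5
grasp_force: 4.4
```

```bash
python3 -c "
from wheel import *
chk(480,171.5,30.4)
"
```

```text
t 28.3 pos [598.2 -46.9 116.7] jig [-21.4 -52.1] yaw 1.07 jigyaw 0.0321 F [ 5.7 -7.5 -0.7] w 23.5 tilt [ 0.008 -0.009 -1.   ]
hand phi 478.7 radius 45.2 axis y -12.5 psi -59.5 F tool [-3.8  8.6  0.8] J6 1.87
```

>>> jog_arm(series=[{"delta_pos": [-0.3, -3.6, 0], "rot": [0, 0, 5], "claw": -0.45}, {"delta_pos": [-0.3, -3.5, 0], "rot": [0, 0, 5], "claw": -0.45}, {"delta_pos": [0, 0, 0], "rot": [0, 0, 0], "claw": -0.45}])

```text
time_s: 28.68
eef_pos: [591.3, -44.0, 116.6]
ee_rot: [[0.625, 0.78, 0.007], [0.78, -0.625, -0.01], [-0.003, 0.011, -1.0]]
ft_force: [3.0, -9.8, -0.1]
grip_width: 24.1
grasp_force: 4.6
```

>>> jog_arm(series=[{"delta_pos": [-0.2, -3.4, 0], "rot": [0, 0, 4], "claw": -0.45}, {"delta_pos": [0, 0, 0], "rot": [0, 0, 0], "claw": -0.45}])

```text
time_s: 28.92
eef_pos: [588.3, -42.2, 116.6]
ee_rot: [[0.678, 0.735, 0.006], [0.735, -0.678, -0.01], [-0.003, 0.011, -1.0]]
ft_force: [3.3, -10.2, 1.5]
grip_width: 23.3
grasp_force: 4.6
```

```bash
python3 -c "
from wheel import *
chk(490,171.5,30.4)
"
```

```text
t 28.93 pos [588.3 -42.2 116.6] jig [-31.1 -47.1] yaw 0.8254 jigyaw 0.0321 F [  3.3 -10.2   1.5] w 23.3 tilt [ 0.006 -0.01  -1.   ]
hand phi 494.1 radius 45.2 axis y -14.6 psi -45.5 F tool [-5.2  9.3 -1.4] J6 2.12
```

>>> jog_arm(series=[{"delta_pos": [0, -3.0, 0], "rot": [0, 0, 4], "claw": -0.45}, {"delta_pos": [0, 0, 0], "rot": [0, 0, 0], "claw": -0.45}])

```text
time_s: 29.18
eef_pos: [585.8, -40.2, 116.5]
ee_rot: [[0.728, 0.686, 0.006], [0.686, -0.728, -0.01], [-0.003, 0.011, -1.0]]
ft_force: [2.5, -12.1, 2.8]
grip_width: 23.1
grasp_force: 4.7
```

>>> jog_arm(series=[{"delta_pos": [0, -2.0, 0], "rot": [0, 0, 2], "claw": -0.45}, {"delta_pos": [0, 0, 0], "rot": [0, 0, 0], "claw": -0.45}])

```text
time_s: 29.42
eef_pos: [584.3, -38.9, 116.5]
ee_rot: [[0.751, 0.66, 0.005], [0.66, -0.751, -0.01], [-0.003, 0.011, -1.0]]
ft_force: [2.4, -10.4, 1.5]
grip_width: 23.1
grasp_force: 4.8
```

```bash
python3 -c "
from wheel import *
chk(500,171.5,30.4)
"
```

```text
t 29.43 pos [584.3 -38.9 116.5] jig [-35.  -43.6] yaw 0.7207 jigyaw 0.0321 F [  2.4 -10.4   1.5] w 23.1 tilt [ 0.005 -0.01  -1.   ]
hand phi 501.6 radius 45.0 axis y -15.7 psi -39.5 F tool [-5.   9.4 -1.3] J6 2.23
```

>>> jog_arm(series=[{"delta_pos": [0, -2.5, 0], "rot": [0, 0, 3], "claw": -0.45}, {"delta_pos": [0, 0, 0], "rot": [0, 0, 0], "claw": -0.45}])

```text
time_s: 29.68
eef_pos: [582.4, -37.1, 116.5]
ee_rot: [[0.785, 0.62, 0.005], [0.62, -0.785, -0.011], [-0.003, 0.011, -1.0]]
ft_force: [1.3, -12.2, 1.5]
grip_width: 23.6
grasp_force: 4.9
```

>>> jog_arm(series=[{"delta_pos": [0.1, -2.0, 0], "rot": [0, 0, 2.5], "claw": -0.45}, {"delta_pos": [0, 0, 0], "rot": [0, 0, 0], "claw": -0.45}])

```text
time_s: 29.92
eef_pos: [582.5, -36.5, 116.5]
ee_rot: [[0.811, 0.584, 0.007], [0.584, -0.811, -0.013], [-0.002, 0.014, -1.0]]
ft_force: [3.5, -15.1, -2.1]
grip_width: 23.5
grasp_force: 7.2
```

```bash
python3 -c "
from wheel import *
chk(506,171.5,30.4)
"
```

```text
t 29.93 pos [582.5 -36.5 116.5] jig [-36.7 -41.2] yaw 0.6241 jigyaw 0.0321 F [  3.5 -15.1  -2.1] w 23.5 tilt [ 0.007 -0.013 -1.   ]
hand phi 506.1 radius 44.6 axis y -16.3 psi -33.9 F tool [-6.  14.2  2.3] J6 2.33
```

>>> jog_arm(series=[{"delta_pos": [0, -1.0, 0], "rot": [0, 0, 0], "claw": -0.45}, {"delta_pos": [0, 0, 0], "rot": [0, 0, 0], "claw": -0.45}])

```text
time_s: 30.18
eef_pos: [582.5, -36.4, 116.5]
ee_rot: [[0.812, 0.584, 0.008], [0.584, -0.812, -0.014], [-0.002, 0.016, -1.0]]
ft_force: [6.1, -17.0, -2.8]
grip_width: 23.5
grasp_force: 8.5
```

Jaw stalled at about 18 N on the handle, so it is snug. I'll release the pin and retreat.

>>> jog_arm(series=[{"delta_pos": [0, 3.5, 0], "rot": [0, 0, 0], "claw": -0.15}, {"delta_pos": [0, 0, 0], "rot": [0, 0, 0], "claw": -0.15}, {"delta_pos": [0, 0, 0], "rot": [0, 0, 0], "claw": -0.15}, {"delta_pos": [0, 0, -35], "rot": [0, 0, 0], "claw": -0.15}, {"delta_pos": [0, 0, -40], "rot": [0, 0, 0], "claw": -0.15}])

```text
time_s: 30.8
eef_pos: [579.5, -32.4, 189.1]
ee_rot: [[0.809, 0.587, -0.002], [0.587, -0.809, -0.0], [-0.002, -0.001, -1.0]]
ft_force: [1.6, -0.0, -0.2]
grip_width: 36.7
grasp_force: 0.0
```

>>> jog_arm(series=[{"delta_pos": [-50, 0, -20], "rot": [0, 0, 0], "claw": -0.15}, {"delta_pos": [-50, -30, 0], "rot": [0, 0, 0], "claw": -0.15}, {"delta_pos": [-30, -50, 0], "rot": [0, 0, 0], "claw": -0.15}, {"delta_pos": [0, -60, 0], "rot": [0, 0, 0], "claw": -0.15}, {"delta_pos": [0, -60, 0], "rot": [0, 0, 0], "claw": -0.15}])

```text
time_s: 31.42
eef_pos: [356.4, 53.8, 209.1]
ee_rot: [[0.811, 0.585, 0.001], [0.585, -0.811, -0.001], [0.001, 0.001, -1.0]]
ft_force: [0.7, 1.0, -0.2]
grip_width: 36.3
grasp_force: 0.0
```

```bash
python3 -c "
from h import *
rep()
p=cam('top'); cv2.imwrite('pics/top5.png',cv2.resize(p['image'][152:268,215:375],None,fx=5,fy=5,interpolation=cv2.INTER_CUBIC))
"
```

```text
t 31.43 pos [356.4  53.8 209.1] jig [-259.8   56.3] yaw 0.6255 jigyaw 0.0321 F [ 0.7  1.  -0.2] w 36.3 tilt [ 0.001 -0.001 -1.   ]
```

View pics/top5.png

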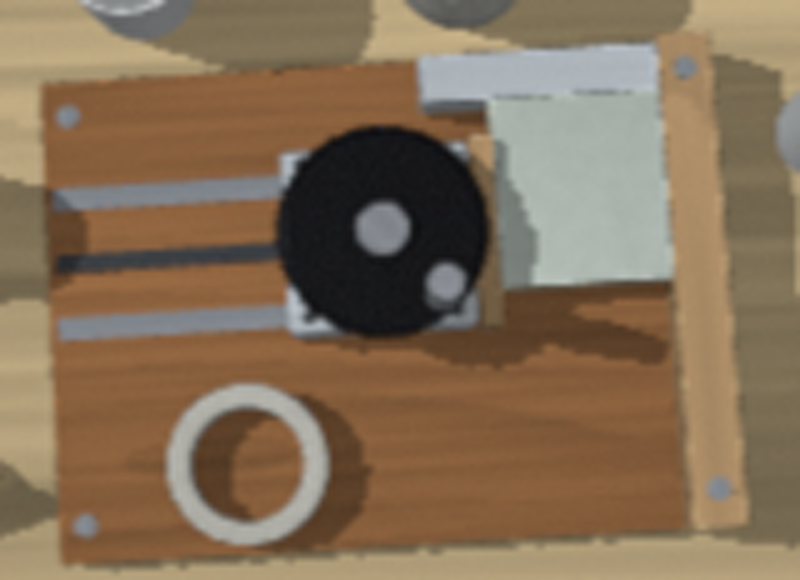

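The panel now sits flush between jaw (crop column ~495), fence (~670) and stop (row ~98). The tape and the other things in view have not moved. Handing in.

```bash
python3 -c "
from h import *
print(arm.hand_in())"
```

```text
the job is handed in; nothing more can be done
None
```

I handed the job in at about 31 s. In the last picture the panel lies flat against the end stop and square against the fence, with the jaw wound snug at about 18 N on the handle; the hand-in returned no verdict.

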